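# Tuck in the saucepan handle and cover the milk pan

## Robot

A 7-joint arm with a two-finger parallel gripper is mounted at the origin on the work surface. World frame = base frame: x ahead of the robot, y to its left, z up, the work surface at z = 0. Lengths are in m, angles in rad, forces in N, time in s.
With the tool pointing down it reaches from about 0.4 to 0.85 m from the base axis. Payload 10.4 kg.
Tool frame: the origin (TCP) lies at the very end of the fingers, on their centre line; the grasp point (between the pads) lies behind it (arm.grasp_offset is the z of the grasp point in the tool frame, in m); z points along the fingers, y is the line along which they close (so a half turn about z gives the same grasp; the last joint's range is limited). The gripper opens to 85 mm and grips with 20 to 120 N. Pads are 22 mm wide; open, the fingers measure 114 mm over their backs; the gripper's body (76 mm by 85 mm) begins 54 mm behind the grasp point. The pads swing forward as they close: fully open they stand 13 mm farther back than shut.
Start: joints at [1.158, 0.332, -0.065, 1.46, 0.022, 1.35, -0.088], TCP at [0.238, -0.578, 0.207] pointing down, gripper open.
Joint ranges: [-2.6, 2.6], [-0.5, 2.12], [-1.47, 1.34], [0.16, 2.42], [-1.27, 4.41], [0.06, 2.06], [-2.6, 2.6]. Speed limits (rad/s): [2.22, 2.22, 2.79, 2.79, 3.14, 3.14, 3.14].

## Interface

Orientations are given as a rotation vector (axis times angle).
In Python, from station import arm gives the robot as it stands.
- The arm moves only by the tool servo_tool, never from a script. Its argument "increments" is a list that holds one entry, the list of rows, each a list of 6 numbers: the shift along the tool's x, y, z in m, then the turn, a rotation vector about the tool's x, y, z in rad. In form: [[[x, y, z, wx, wy, wz], ...]]. A call has 1 to 10 rows; each row is the pose to reach, as a shift and turn from the pose commanded when the call began, along the tool's axes at that moment; what a row does not reach only later rows make up. A row lasts 1/8 s, in which the tool goes at most 62.5 mm and 10.7 degrees, less where a joint would pass 70% of its speed; a pose out of reach is approached as far as the arm can. A call with a gripper value outside its range is refused whole. "grip" is the opening, from 0 (shut) to 1 (fully open), set as the call begins (left out, the last holds). The fingers move at their own pace and stop on an object; "newtons" is the grip in N (left out, the last holds). Time passes only in rows, so rows that repeat a pose let the fingers close. It gives the time, the measured TCP pose, the force, the opening and the grip force at its end, in the units of the state.
- arm.sense(): the state, without advancing time (a new reading comes with each control period).
- arm.capture(name): name is "scene" or "top"; returns the picture (420x560x3 uint8, red, green, blue); there is no depth.
- arm.calibration(name): a dict with "vertical_fov" (degrees; the focal length in pixels is half the picture's height over the tangent of half this angle, whatever the lens; pixels are square), "cx", "cy" (the principal point, pixels), "R" (3x3) and "t" (3): a world point X has camera coordinates R X + t. Camera axes: x right, y down, z forward; pixel columns grow to the right and rows downward; lengths in m; the calibration is good to about 2 mm. A picture is of the moment at which its call begins. calibration takes no time and is no camera call.
- arm.job_done(): hands the job in; it is judged then, once.
The state is a dict: "t": time; "joints": joint angles; "qd": joint speeds; "tau": joint torques, N m; "position": TCP position; "ee_rot": TCP orientation; "wrist_force": force on the tool from outside, world axes, zero at the start; "moment": the same for the moment, N m; "grip_width": opening from 0.0 (shut) to 1.0 (fully open); "gripper_force": force on a finger pad.
Only numpy, scipy, OpenCV 4.12 (cv2) and the standard library are available. Lean on these libraries where they do the work, as an engineer would, in place of code of your own. Each camera call takes 0.05 s, during which the arm holds its last target. There are 200 camera calls.

## Task

The tall saucepan's handle hangs over the small milk pan: swing it inward until it points straight back to the robot's side of the hob, square to the hob's long edge, with the saucepan staying flat on its spot (turn it, do not lift or shift it). Then take the lid from the cork trivet and set it gently on the milk pan so that it sits flat on the rim all round. Leave the milk pan standing where it is, and do not disturb the skillet, the bowl or the glass jar.

Things in the scene. Friction and masses are not known exactly. Their poses are not given: they have to be found in the camera images.
- hob: Black glass hob with a thin aluminium edge, lying flush in the black worktop (z = 0), 480 mm (its x) by 680 mm (its y, the long edge). Origin at its centre; its -x axis points back to the robot's side, within 0.06 rad of world -x.
- saucepan: Tall open steel saucepan, 160 mm across, 110 high, 0.8 kg, loose. Origin: underside centre. Its straight handle points along the body's -x, 88 to 248 mm from the axis, 22 wide, 14 thick, centreline 95 mm up. Yaw equal to the hob's = handle straight back. It starts turned 1.05 to 1.75 rad from there, over the milk pan to the left; swing it back anticlockwise from above, the way is free.
- saucepan_handle (a point): Point on the saucepan handle's centreline, 140 mm from the pan's axis and 95 mm above the hob: a good place to pinch it from above, fingers either side.
- milk_pan: Small open aluminium milk pan, 130 mm across (122 inside), rim 60 mm up, about 0.45 kg, loose. Origin: centre of its underside, z up. Stands about 200 mm from the saucepan's axis, under its handle (28 mm between rim and handle). Its own handle, 110 mm long, 18 wide, 42 mm up, points along its -x, roughly away from the robot.
- milk_pan_rim (a point): Centre of the milk pan's mouth, at rim height, 60 mm above the pan's underside.
- lid: Round steel lid, 136 mm across, about 0.22 kg, loose, right way up on the trivet. Origin: centre of its underside, a plug 108 mm across, 7 deep, that goes inside the pan; the plate above it rests on the rim (origin then 53 mm above the milk pan's underside). Plate top 10 mm up at the edge, 17 at the knob. Black upright cylindrical knob, 26 mm across, from 17 to 50 mm up.
- lid_knob (a point): Point on the knob's axis, 40 mm above the lid's underside: grip here from above; fingertips reaching 19 mm lower just clear the lid's plate.
- trivet: Fixed round cork trivet, 140 mm across, 12 mm high, on the worktop to the right or the left of the hob; the lid lies on it. Origin at the centre of its underside.
- skillet: Dark steel skillet, 180 mm across, 42 mm high, handle 34 mm up pointing to the right (-y). Beyond and right of the saucepan. Bystander. Origin at the centre of its underside.
- bowl: White bowl, 120 mm across, 50 mm high, on the worktop on the opposite side of the hob from the trivet. Bystander; origin at the centre of its underside.
- salt_jar: Glass jar with steel cap, 60 mm across, 90 mm high, at the left. Bystander; origin under its centre.
Not all that is in view belongs to the job. Leave any yellow look-alike of the lid alone.

How it is judged:
On the way, in this order (a step that is already met when the one before it is completed fails the run):
1. the saucepan's handle points straight back, the pan flat on its spot (angle between the x axis of saucepan and the x axis of hob, either way round below 0.3 rad and x of saucepan_handle in the frame of hob below -0.1 m and distance of saucepan from where it was at the start of the episode below 0.035 m and angle between saucepan's own z axis and vertical below 0.05 rad and height (world z) of saucepan below 0.006 m), for 0.2 s.
2. the lid sits flat on the milk pan (horizontal distance between lid and milk_pan below 0.011 m and z of lid in the frame of milk_pan between 0.048 and 0.057 m and angle between lid's own z axis and vertical below 0.06 rad), for 0.2 s.
At the end, for the whole second after the job is handed in: Saucepan flat within 35 mm of its start, its handle pointing back to the robot's side within 0.30 rad of square to the hob's long edge; lid seated on the milk pan (centred within 11 mm, level within 0.06 rad); milk pan upright within 30 mm of its start; all at rest (all of step 1 and all of step 2 and distance of milk_pan from where it was at the start of the episode below 0.03 m and angle between milk_pan's own z axis and vertical below 0.05 rad and linear speed of each of saucepan, milk_pan, lid below 0.02 m/s); the robot touches nothing.
It fails at once if the saucepan is lifted more than 15 mm off the hob or tipped more than 0.15 rad (height (world z) of saucepan above 0.015 m or angle between saucepan's own z axis and vertical above 0.15 rad).
It fails at once if the milk pan is tipped more than 0.25 rad (angle between milk_pan's own z axis and vertical above 0.25 rad).
It fails at once if the lid comes down on the milk pan faster than 0.5 m/s (dropped) (horizontal distance between lid and milk_pan below 0.04 m and z of lid in the frame of milk_pan below 0.09 m and linear speed of lid above 0.5 m/s).
It fails at once if a bystander (skillet, bowl, jar) is moved more than 20 mm (distance of any of skillet, bowl, salt_jar from where it was at the start of the episode above 0.02 m).
It also fails if it takes over 61 s, if anything falls off the work surface, if the arm or the gripper's body presses on something with over 40 N, if the wrist force passes 120 N, or if a joint passes its speed limit or range.

## Working session

There is one attempt and no reset: what is moved stays moved. The work goes in short steps, Python scripts to look and compute and a tool call to move; the robot and the scene stay as the last step left them, time stands still between calls to the robot, and variables do not carry over. Pictures are saved under pics/ and viewed, at most 10 in all, crops included, and the job is handed in when it is done.

Besides the shell and the picture viewer there is one more tool, called after "Call:" as a command line: name --argument value ..., lists and objects as JSON in quotes. servo_tool: Moves the arm, as the interface text tells. Its arguments: {"type":"object","properties":{"increments":{"type":"array","items":{"type":"array","items":{"type":"array","items":{"type":"number"}}}},"grip":{"type":"number"},"newtons":{"type":"number"}},"required":["increments"]}

```bash
mkdir -p pics; ls
python3 - <<'E'
from station import arm
import cv2
for n in("scene","top"):
    cv2.imwrite(f"pics/{n}0.png",arm.capture(n)[:,:,::-1])
    print(arm.calibration(n))
s=arm.sense();print(s["t"],s["position"],s["ee_rot"],s["grip_width"],arm.grasp_offset)
E
```

```text
pics
{'vertical_fov': 45.149829953430654, 'cx': 276.30810526698554, 'cy': 212.24017744727882, 'R': array([[-0.59469461,  0.80393429, -0.00528928],
       [ 0.49452539,  0.36061242, -0.79082446],
       [-0.63386352, -0.47291472, -0.61202018]]), 't': array([ 0.32500455, -0.19475864,  1.81121512])}
{'vertical_fov': 53.70754273052973, 'cx': 277.4340868809104, 'cy': 210.0844408564536, 'R': array([[-0.01706521, -0.99983398,  0.00638703],
       [-0.99336737,  0.01622766, -0.11383293],
       [ 0.11371039, -0.00828725, -0.99347938]]), 't': array([0.01820437, 0.52287197, 1.31090033])}
0.1 [ 0.23735227 -0.5777894   0.20668481] [-3.08090009e+00 -6.08193251e-01  5.03322145e-04] 1.0007739338711434 -0.0187
```

View pics/scene0.png

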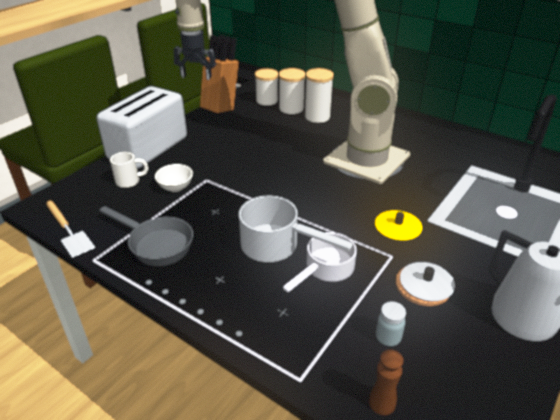

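View pics/top0.png

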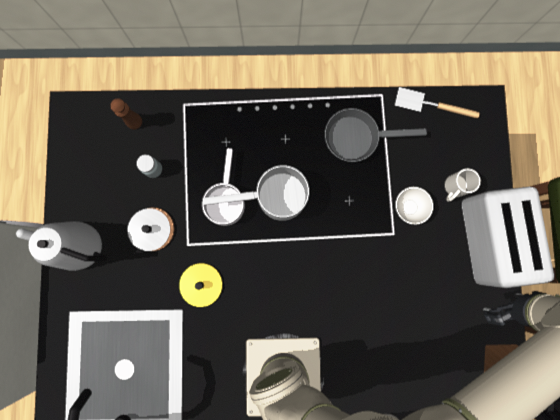

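Top view: saucepan rim is near (283,192) with its handle running to (204,201), the milk pan near (222,204), the lid at (151,229) with its knob near (147,229), and the hob corners near (184,104), (382,95), (394,234) and (188,244). I'll zoom in for finer readings.

```bash
cat > h.py <<'E'
import numpy as np,cv2
from station import arm
def w(n,u,v,z,wh=(420,560)):
    c=arm.calibration(n);f=210/np.tan(np.radians(c["vertical_fov"]/2))
    R=np.array(c["R"]);t=np.array(c["t"])
    d=R.T@np.array([(u-c["cx"])/f,(v-c["cy"])/f,1]);o=-R.T@t
    return o+d*(z-o[2])/d[2]
def px(n,P):
    c=arm.calibration(n);f=210/np.tan(np.radians(c["vertical_fov"]/2))
    p=np.array(c["R"])@np.array(P)+c["t"];return c["cx"]+f*p[0]/p[2],c["cy"]+f*p[1]/p[2]
E
python3 - <<'E'
from h import *
C=[w("top",u,v,0)[:2] for u,v in((184,104),(382,95),(394,234),(188,244))]
print(np.round(C,3),[round(float(np.linalg.norm(C[i]-C[i-1])),3) for i in range(4)])
for nm,u,v,z in(("sp",283,190,.11),("h0",258,195,.1),("h1",204,201,.1),("milk",222.5,202,.06),("lid",151,229,.024),("knob",147,229,.062)):print(nm,w("top",u,v,z).round(3))
im=cv2.imread("pics/top0.png")[140:260,120:320]
cv2.imwrite("pics/crop0.png",cv2.resize(im,None,fx=4,fy=4,interpolation=cv2.INTER_CUBIC))
E
```

```text
[[ 0.895  0.321]
 [ 0.917 -0.355]
 [ 0.441 -0.373]
 [ 0.42   0.304]] [0.475, 0.676, 0.476, 0.677]
sp [ 0.575 -0.008  0.11 ]
h0 [0.563 0.069 0.1  ]
h1 [0.547 0.235 0.1  ]
milk [0.548 0.183 0.06 ]
lid [0.469 0.418 0.024]
knob [0.466 0.419 0.062]
```

View pics/crop0.png

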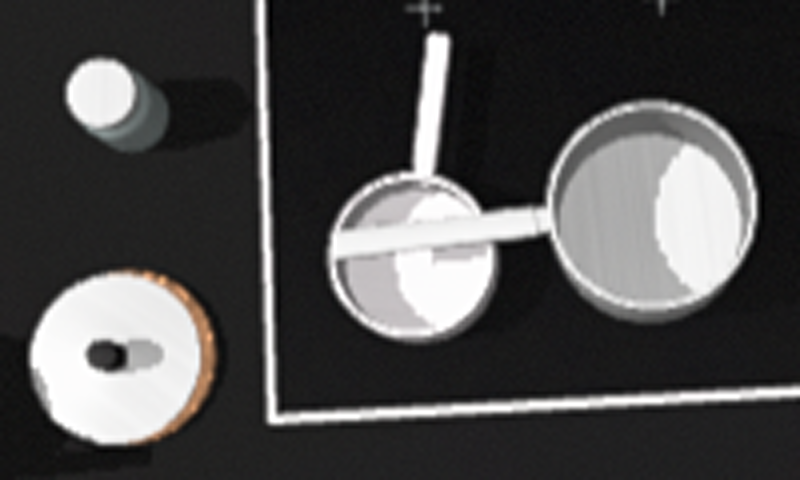

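The crop puts the saucepan rim centre at about (283,191) in the full image, the handle tip at (203,201), the milk pan at (223,203) and the lid plate at about (149,229). That makes the handle angle about 1.68 rad and the target 3.175 rad, a turn of roughly +1.49 rad.

```bash
cat >> h.py <<'E'
from scipy.spatial.transform import Rotation as Ro
def inc(*targets):  # (x,y,z,yaw of tool x); tool pointing down
    s=arm.sense();R0=Ro.from_rotvec(s["ee_rot"]);p0=np.array(s["position"])
    print("t",round(s["t"],2),p0.round(4),"yaw",round(float(np.arctan2(*R0.as_matrix()[[1,0],[0,0]])),3),"g",round(s["grip_width"],3))
    for x,y,z,a in targets:
        R=Ro.from_euler("z",a)*Ro.from_euler("x",np.pi)
        print((R0.inv().apply([x,y,z]-p0)).round(4).tolist()+(R0.inv()*R).as_rotvec().round(3).tolist())
E
python3 - <<'E'
from h import *
for nm,u,v,z in(("sp",283,191.2,.11),("h0",257,194.7,.102),("h1",203.2,201.2,.102),("milk",223.2,203.2,.06),("lid",148.8,229.2,.022),("knobtop",145.5,228.5,.062)):print(nm,w("top",u,v,z).round(3))
inc((.26,-.45,.26,.39),(.559,.132,.2,1.683))
E
```

```text
sp [ 0.572 -0.008  0.11 ]
h0 [0.563 0.072 0.102]
h1 [0.546 0.237 0.102]
milk [0.544 0.181 0.06 ]
lid [0.469 0.426 0.022]
knobtop [0.468 0.424 0.062]
t 0.1 [ 0.2374 -0.5778  0.2067] yaw 0.39 g 1.001
[0.0695, -0.1097, -0.0532, -0.001, 0.0, -0.0]
[0.5672, -0.5343, 0.0073, -0.001, -0.001, -1.293]
```

Call:
servo_tool --increments '[[[0.07, -0.11, -0.053, 0, 0, 0], [0.07, -0.11, -0.053, 0, 0, 0], [0.07, -0.11, -0.053, 0, 0, 0], [0.567, -0.534, 0.007, 0, 0, -1.285], [0.567, -0.534, 0.007, 0, 0, -1.285], [0.567, -0.534, 0.007, 0, 0, -1.285], [0.567, -0.534, 0.007, 0, 0, -1.285], [0.567, -0.534, 0.007, 0, 0, -1.285], [0.567, -0.534, 0.007, 0, 0, -1.285], [0.567, -0.534, 0.007, 0, 0, -1.285]]]' --grip 1

```text
t: 1.35
position: [0.4602, -0.0611, 0.22]
ee_rot: [2.098, 2.338, -0.0]
wrist_force: [0.0, -1.1, 0.3]
grip_width: 1.001
gripper_force: 0.0
```

Run:
```python
from h import *
inc((.558,.131,.2,1.675),(.558,.131,.078,1.675))
```

```text
t 1.35 [ 0.4602 -0.0611  0.22  ] yaw 1.679 g 1.001
[0.1804, 0.118, 0.02, 0.0, 0.0, 0.004]
[0.1804, 0.118, 0.142, 0.0, 0.0, 0.004]
```

Call:
servo_tool --increments '[[[0.18, 0.118, 0.02, 0, 0, 0], [0.18, 0.118, 0.02, 0, 0, 0], [0.18, 0.118, 0.02, 0, 0, 0], [0.18, 0.118, 0.02, 0, 0, 0], [0.18, 0.118, 0.02, 0, 0, 0], [0.18, 0.118, 0.06, 0, 0, 0], [0.18, 0.118, 0.08, 0, 0, 0], [0.18, 0.118, 0.08, 0, 0, 0]]]'

```text
t: 2.35
position: [0.5574, 0.1275, 0.1391]
ee_rot: [-2.104, -2.332, 0.004]
wrist_force: [-0.1, 1.1, 0.3]
grip_width: 0.998
gripper_force: 0.0
```

Run:
```python
from h import *
inc((.558,.131,.078,1.675))
a=cv2.cvtColor(arm.capture("scene"),4)[150:320,180:460]
cv2.imwrite("pics/a.png",cv2.resize(a,None,fx=2.8,fy=2.8,interpolation=2))
```

```text
t 2.35 [0.5574 0.1275 0.1391] yaw 1.674 g 0.998
[0.0034, 0.0011, 0.0611, -0.003, 0.001, -0.001]
```

View pics/a.png

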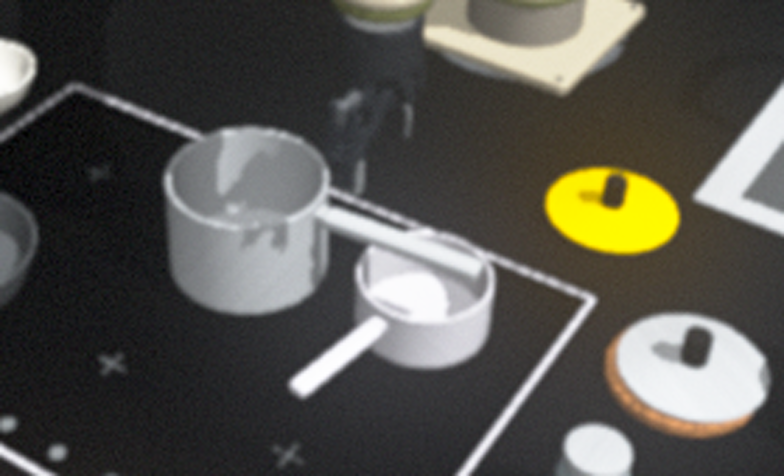

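The gripper appears near full-image (306,210), seemingly behind the handle. I'll check this against the projection.

Run:
```python
from h import *
print(px("scene",[.5574,.1275,.139]),px("scene",[.558,.131,.095]),px("scene",[.572,-.008,.11]),px("scene",[.468,.424,.062]),px("scene",[.46,-.06,.22]))
b=arm.sense();print(b["t"],b["position"])
for n in("scene","top"):cv2.imwrite(f"pics/{n}1.png",cv2.cvtColor(arm.capture(n),4))
a=np.hstack([cv2.imread("pics/scene1.png")[100:320,180:460],cv2.imread("pics/top1.png")[80:300,100:380]])
cv2.imwrite("pics/b.png",cv2.resize(a,None,fx=1.42,fy=1.42,interpolation=2))
```

```text
(np.float64(312.97887929570345), np.float64(218.76064904461575)) (np.float64(313.3121625921888), np.float64(232.36980831527296)) (np.float64(268.2217443955262), np.float64(211.5962669776954)) (np.float64(429.58286391806905), np.float64(267.8726403328143)) (np.float64(277.0390743600669), np.float64(154.02401424420384))
2.4 [0.5582569  0.12814776 0.14060204]
```

View pics/b.png

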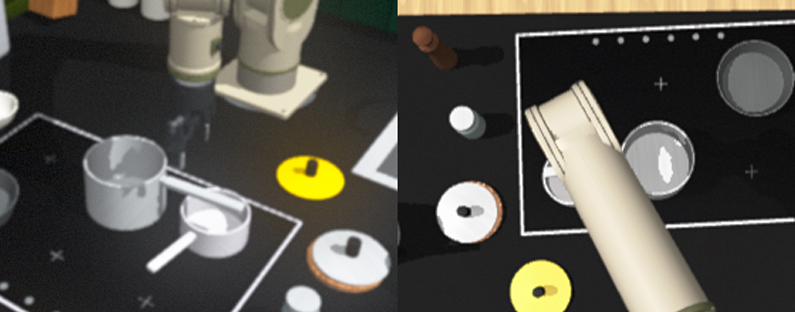

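The gripper straddles the handle about as predicted, so I'll descend and pinch.

Call:
servo_tool --increments '[[[0.003, 0.001, 0.02, 0, 0, 0], [0.003, 0.001, 0.04, 0, 0, 0], [0.003, 0.001, 0.06, 0, 0, 0], [0.003, 0.001, 0.061, 0, 0, 0], [0.003, 0.001, 0.061, 0, 0, 0]]]'

```text
t: 3.12
position: [0.5591, 0.1322, 0.0795]
ee_rot: [-2.103, -2.334, -0.0]
wrist_force: [0.2, 0.1, -0.4]
grip_width: 1.006
gripper_force: 0.0
```

Call:
servo_tool --increments '[[[0, 0, 0, 0, 0, 0], [0, 0, 0, 0, 0, 0], [0, 0, 0, 0, 0, 0], [0, 0, 0, 0, 0, 0], [0, 0, 0, 0, 0, 0], [0, 0, 0, 0, 0, 0], [0, 0, 0, 0, 0, 0], [0, 0, 0, 0, 0, 0]]]' --grip 0.15 --newtons 25

```text
t: 4.12
position: [0.5589, 0.1321, 0.0794]
ee_rot: [2.103, 2.334, -0.0]
wrist_force: [-0.2, 0.0, -0.2]
grip_width: 0.149
gripper_force: 0.0
```

Run:
```python
from h import *
a=cv2.cvtColor(arm.capture("scene"),4);cv2.imwrite("pics/scene2.png",a)
cv2.imwrite("pics/c.png",cv2.resize(a[140:290,220:400],None,fx=4,fy=4,interpolation=2))
```

```text
(no output)
```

View pics/c.png

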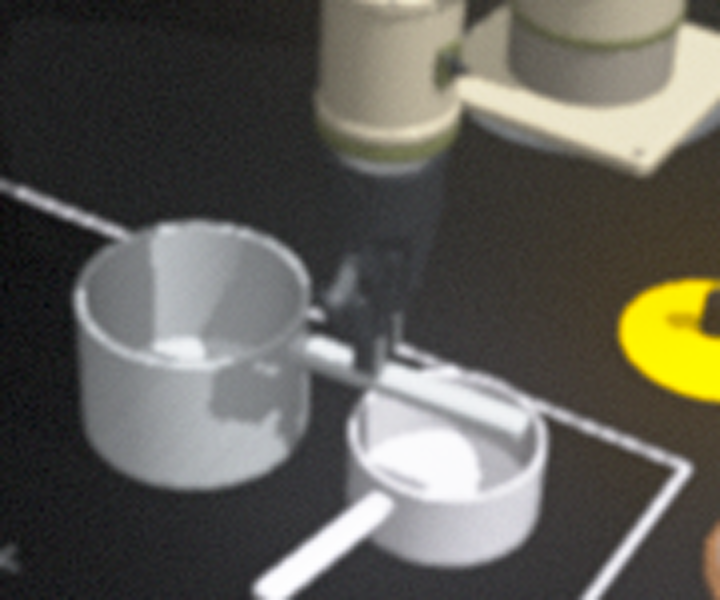

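The near finger hides part of the handle at crop (370,365), so it is straddled. Next I'll close fully to get real contact.

Call:
servo_tool --increments '[[[0, 0, 0, 0, 0, 0], [0, 0, 0, 0, 0, 0], [0, 0, 0, 0, 0, 0], [0, 0, 0, 0, 0, 0]]]' --grip 0 --newtons 30

```text
t: 4.68
position: [0.5589, 0.132, 0.0794]
ee_rot: [2.103, 2.334, -0.0]
wrist_force: [-1.2, 0.2, 0.3]
grip_width: 0.003
gripper_force: 0.0
```

Run:
```python
from h import *
a=cv2.cvtColor(arm.capture("scene"),4);cv2.imwrite("pics/scene3.png",a)
c=cv2.imread("pics/scene0.png")
f=lambda i:cv2.resize(i[190:265,280:380],None,fx=4,fy=7,interpolation=2)
cv2.imwrite("pics/d.png",np.hstack([f(c),f(a)]))
for z in(.08,.095,.102):print(z,px("scene",[.559,.132,z]),px("scene",[.548,.132,z]),px("scene",[.57,.132,z]))
print(px("scene",[.546,.237,.102]),px("scene",[.563,.072,.102]))
```

```text
0.08 (np.float64(313.1984594931163), np.float64(237.02332007022002)) (np.float64(315.45142236776496), np.float64(234.86392606265133)) (np.float64(310.92202486764756), np.float64(239.2052110122204))
0.095 (np.float64(313.4219010519744), np.float64(232.70971424438233)) (np.float64(315.6891012970912), np.float64(230.55795277420475)) (np.float64(311.1309176113157), np.float64(234.88404794386113))
0.102 (np.float64(313.5272277868115), np.float64(230.6763502662046)) (np.float64(315.8011334598009), np.float64(228.52829241919375)) (np.float64(311.22939145519683), np.float64(232.84701434515142))
(np.float64(350.7844864646105), np.float64(243.5710208743162)) (np.float64(293.99075072932106), np.float64(223.01269987529116))
```

View pics/d.png

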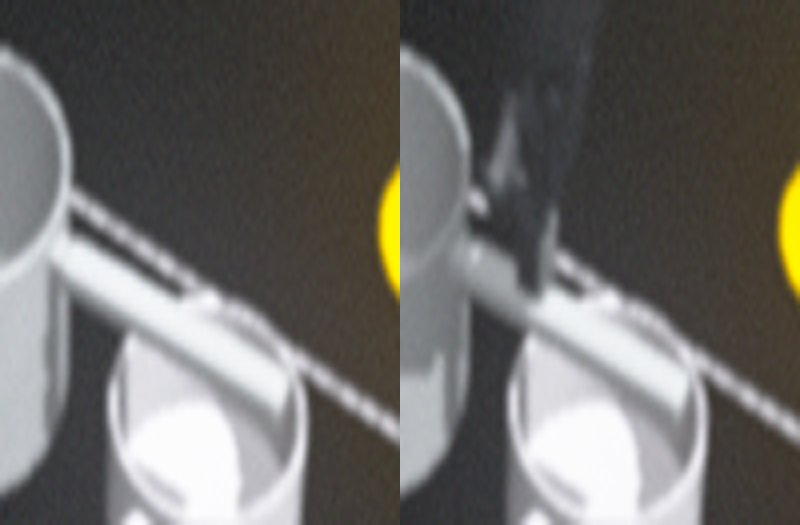

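Run:
```python
from h import *
for k in(0,2,3):
    g=cv2.imread(f"pics/scene{k}.png",0);print(k,"cols 298..330 step2")
    for r in range(216,246,2):print(r,g[r,298:331:2])
```

```text
0 cols 298..330 step2
216 [111  74  55  55  60  53  57  57  63  58  60  57  56  60  60  59  59]
218 [194 174 117  84  59  59  61  58  61  61  58  58  61  60  57  58  56]
220 [ 96 137 176 190 147  90  65  59  63  61  62  58  58  62  63  62  59]
222 [ 80  60  73 126 145 165 165 117  75  59  60  59  61  62  64  60  63]
224 [190 172 129  83  61  95 140 161 166 149  96  68  60  62  65  63  62]
226 [241 241 236 214 169 114  79  74 128 176 179 170 126  76  62  60  66]
228 [235 240 242 243 241 236 210 168 110  74 101 168 194 157 132  99  66]
230 [171 202 226 237 242 243 243 242 231 195 143  98  86 121 182 184 140]
232 [101 120 147 179 212 229 238 242 243 245 239 230 188 156 194 211 230]
234 [ 66  64  85 107 132 156 187 217 231 240 243 243 244 240 241 237 229]
236 [ 66  57  60  62  72  93 113 145 169 194 223 235 240 242 242 242 238]
238 [ 65  56  60  63  60  57 103 205 192 166 159 172 201 227 235 241 243]
240 [ 65  62  63  61  57  76 151 226 225 219 210 183 159 160 178 210 227]
242 [ 65  60  61  57  64 114 161 207 223 222 224 223 213 189 168 155 159]
244 [ 63  57  61  58  83 175 149 210 224 2
[... 1561 characters left out ...]
5 127 150 162 121  73  58  59  58]
228 [163 166 163 163 161 132  65  60  87 122 128 160 189 152 129  91  61]
230 [141 149 157 164 166 148  83  66  93 141 137  96  81 116 176 177 136]
232 [ 95 111 129 142 150 157 147 132 142 209 233 225 182 150 188 205 224]
234 [ 60  59  78 102 116 136 151 189 216 233 240 239 240 237 239 232 223]
236 [ 57  55  53  56  69  86 109 143 164 189 216 230 237 239 241 240 235]
238 [ 61  52  54  56  56  57  97 199 185 161 152 166 195 222 231 238 239]
240 [ 58  52  54  56  56  69 145 220 220 212 204 178 155 155 173 201 224]
242 [ 56  51  55  57  61 110 154 201 218 220 220 218 208 185 166 152 158]
244 [ 58  56  56  52  78 164 146 205 219 219 220 218 219 212 205 189 172]
```

The pixel values show the shut fingertips covering the top of the handle. The real tips are therefore at about z = 0.10, roughly 20 mm above the reported TCP, and the handle hasn't moved. I'll open, go 16 mm lower (still above the milk pan rim even if I'm wrong), and close again.

Call:
servo_tool --increments '[[[0, 0, -0.004, 0, 0, 0], [0, 0, -0.004, 0, 0, 0], [0, 0, -0.004, 0, 0, 0], [0, 0, -0.004, 0, 0, 0], [0, 0, -0.004, 0, 0, 0], [0, 0, 0, 0, 0, 0], [0, 0, 0.006, 0, 0, 0], [0, 0, 0.012, 0, 0, 0], [0, 0, 0.016, 0, 0, 0], [0, 0, 0.016, 0, 0, 0]]]' --grip 0.7

```text
t: 5.98
position: [0.5587, 0.132, 0.0629]
ee_rot: [-2.103, -2.334, 0.001]
wrist_force: [-0.3, 0.6, -0.3]
grip_width: 0.701
gripper_force: 0.0
```

Call:
servo_tool --increments '[[[0, 0, 0, 0, 0, 0], [0, 0, 0, 0, 0, 0], [0, 0, 0, 0, 0, 0], [0, 0, 0, 0, 0, 0], [0, 0, 0, 0, 0, 0], [0, 0, 0, 0, 0, 0]]]' --grip 0 --newtons 30

```text
t: 6.72
position: [0.5591, 0.1321, 0.0637]
ee_rot: [2.103, 2.334, 0.0]
wrist_force: [-1.8, 0.5, 5.9]
grip_width: 0.243
gripper_force: 34.1
```

Gripped: width 0.243 and 34 N. Now I'll swing it on an arc about the pan's axis.

Call:
servo_tool --increments '[[[-0.0004, -0.0105, -0.001, 0, 0, -0.075], [-0.0016, -0.021, -0.001, 0, 0, -0.15], [-0.0035, -0.0313, -0.001, 0, 0, -0.225], [-0.0063, -0.0415, -0.001, 0, 0, -0.3], [-0.0097, -0.0515, -0.001, 0, 0, -0.375], [-0.014, -0.0611, -0.001, 0, 0, -0.45], [-0.0189, -0.0704, -0.001, 0, 0, -0.525], [-0.0245, -0.0793, -0.001, 0, 0, -0.6], [-0.0308, -0.0878, -0.001, 0, 0, -0.675], [-0.0377, -0.0958, -0.001, 0, 0, -0.75]]]'

```text
t: 7.98
position: [0.4669, 0.0835, 0.0637]
ee_rot: [-1.1, -2.942, 0.002]
wrist_force: [-0.0, -2.3, -3.7]
grip_width: 0.246
gripper_force: 33.1
```

Run:
```python
from h import *
C=np.array([.572,-.008]);s=arm.sense();print(s["wrist_force"],s["gripper_force"])
p=lambda a:(*(C+.1405*np.array([np.cos(a),np.sin(a)])),.064,a+.01)
inc(*[p(a) for a in np.linspace(2.414,3.165,11)[1:]])
```

```text
[-0.00928532 -2.31262082 -3.66241705] 33.096755146980286
t 7.97 [0.4669 0.0835 0.0637] yaw 2.426 g 0.246
[0.0009, -0.0089, -0.0002, -0.001, -0.0, -0.073]
[-0.0002, -0.0194, -0.0002, -0.001, -0.0, -0.148]
[-0.002, -0.0298, -0.0002, -0.001, -0.0, -0.223]
[-0.0046, -0.04, -0.0002, -0.001, -0.0, -0.298]
[-0.008, -0.05, -0.0002, -0.001, -0.0, -0.373]
[-0.0121, -0.0597, -0.0002, -0.001, -0.0, -0.448]
[-0.017, -0.0691, -0.0002, -0.001, -0.0, -0.524]
[-0.0225, -0.0781, -0.0002, -0.001, -0.001, -0.599]
[-0.0287, -0.0867, -0.0001, -0.001, -0.001, -0.674]
[-0.0355, -0.0947, -0.0001, -0.001, -0.001, -0.749]
```

Call:
servo_tool --increments '[[[0, -0.01, 0.0005, 0, 0, -0.075], [-0.001, -0.02, 0.0005, 0, 0, -0.15], [-0.002, -0.0305, 0.0005, 0, 0, -0.225], [-0.005, -0.0405, 0.0005, 0, 0, -0.3], [-0.0085, -0.0505, 0.0005, 0, 0, -0.375], [-0.0125, -0.06, 0.0005, 0, 0, -0.45], [-0.0175, -0.0695, 0.0005, 0, 0, -0.525], [-0.023, -0.0785, 0.0005, 0, 0, -0.6], [-0.029, -0.087, 0.0005, 0, 0, -0.675], [-0.036, -0.095, 0.0005, 0, 0, -0.75]]]'

```text
t: 9.22
position: [0.4321, -0.0111, 0.0637]
ee_rot: [0.056, -3.141, 0.0]
wrist_force: [-0.3, 1.3, -1.5]
grip_width: 0.247
gripper_force: 33.3
```

Call:
servo_tool --increments '[[[0, 0, 0, 0, 0, 0], [0, 0, 0, 0, 0, 0], [0, 0, 0, 0, 0, 0]]]'

```text
t: 9.6
position: [0.4321, -0.0105, 0.0637]
ee_rot: [0.051, -3.141, 0.0]
wrist_force: [-0.4, -2.4, -3.3]
grip_width: 0.25
gripper_force: 33.1
```

Run:
```python
from h import *
s=arm.sense();print(s["wrist_force"],s["joints"]);inc((.433,-.012,.064,3.175))
a=np.hstack([cv2.cvtColor(arm.capture(n),4) for n in("scene","top")])
cv2.imwrite("pics/e.png",cv2.resize(np.hstack([a[120:330,140:470],a[70:280,700:960]]),None,fx=1.35,fy=1.35,interpolation=2))
```

```text
[-0.3942014  -2.35435188 -3.33777696] [ 0.85859491  0.14877097 -0.97350952  2.07090665  0.14714712  0.99192276
  1.41256807]
t 9.6 [ 0.4321 -0.0105  0.0637] yaw -3.109 g 0.25
[-0.0008, -0.0015, -0.0003, -0.0, -0.0, -0.001]
```

View pics/e.png

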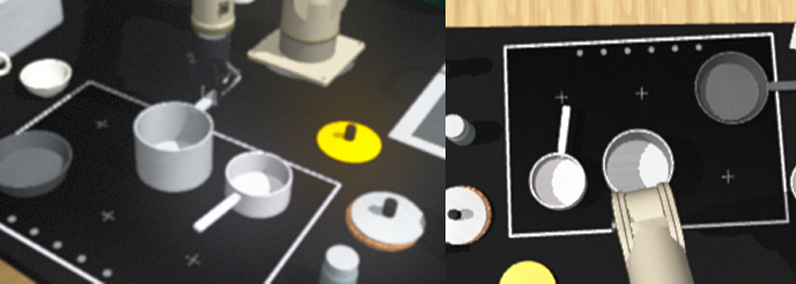

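The handle now points straight back. I'll release and rise, then measure the lid and milk pan by ellipse fit.

Call:
servo_tool --increments '[[[0, 0, 0, 0, 0, 0], [0, 0, 0, 0, 0, 0], [0, 0, 0, 0, 0, 0], [0, 0, 0, 0, 0, 0], [0, 0, -0.02, 0, 0, 0], [0, 0, -0.06, 0, 0, 0], [0, 0, -0.1, 0, 0, 0], [0, 0, -0.12, 0, 0, 0], [0, 0, -0.12, 0, 0, 0], [0, 0, -0.12, 0, 0, 0]]]' --grip 1

```text
t: 10.95
position: [0.4319, -0.0107, 0.1831]
ee_rot: [0.052, -3.14, -0.0]
wrist_force: [-0.2, 0.4, -0.6]
grip_width: 0.997
gripper_force: 0.0
```

```bash
cat > m.py <<'E'
from h import *
from scipy.optimize import minimize
im=cv2.cvtColor(arm.capture("top"),cv2.COLOR_RGB2GRAY).astype(float)
sc=cv2.cvtColor(arm.capture("scene"),cv2.COLOR_RGB2GRAY).astype(float)
def fit(n,I,x,y,z,r,sgn=1):
    I=cv2.GaussianBlur(I,(0,0),.8);A=np.linspace(0,2*np.pi,180)
    def samp(x,y,rr):
        P=np.array([px(n,(x+rr*np.cos(a),y+rr*np.sin(a),z)) for a in A],np.float32)
        return cv2.remap(I.astype(np.float32),P[:,:1],P[:,1:],1).ravel()
    f=lambda q:-np.mean(np.clip(samp(*q,r-.003)-samp(*q,r+.003),-80,80))
    b=min(((f((x+i,y+j)),x+i,y+j) for i in np.arange(-.012,.0121,.004) for j in np.arange(-.012,.0121,.004)))
    o=minimize(f,b[1:],method="Nelder-Mead",options=dict(xatol=2e-4,initial_simplex=[b[1:],(b[1]+.003,b[2]),(b[1],b[2]+.003)]))
    return o.x.round(4),round(-o.fun,1)
E
python3 - <<'E'
from m import *
for n,I in(("top",im),("scene",sc)):
    print(n,"sp",fit(n,I,.572,-.008,.11,.08),"milk",fit(n,I,.544,.181,.06,.065),"lid",fit(n,I,.469,.424,.022,.068))
inc((.469,.424,.2,-3.109))
E
```

```text
Traceback (most recent call last):
  File "m.py", line 11, in fit
    b=min(((f((x+i,y+j)),x+i,y+j) for i in np.arange(-.012,.0121,.004) for j in np.arange(-.012,.0121,.004)))
  File "m.py", line 11, in <genexpr>
    b=min(((f((x+i,y+j)),x+i,y+j) for i in np.arange(-.012,.0121,.004) for j in np.arange(-.012,.0121,.004)))
            ~^^^^^^^^^^^
  File "m.py", line 10, in <lambda>
    f=lambda q:-np.mean(np.clip(samp(*q,r-.003)-samp(*q,r+.003),-80,80))
                                ~~~~^^^^^^^^^^^
  File "m.py", line 8, in samp
    P=np.array([px(n,(x+rr*np.cos(a),y+rr*np.sin(a),z)) for a in A],np.float32)
                ~~^^^^^^^^^^^^^^^^^^^^^^^^^^^^^^^^^^^^^
  File "h.py", line 9, in px
    c=arm.calibration(n);f=210/np.tan(np.radians(c["vertical_fov"]/2))
ValueError: time passes only in moves, steps and waits
```

```bash
sed -i 's/^from station import arm/from station import arm\nCAL={n:arm.calibration(n) for n in("scene","top")}/; s/c=arm.calibration(n)/c=CAL[n]/' h.py
python3 - <<'E'
from m import *
for n,I in(("top",im),("scene",sc)):
    print(n,"sp",fit(n,I,.572,-.008,.11,.08),"milk",fit(n,I,.544,.181,.06,.065),"lid",fit(n,I,.469,.424,.022,.068))
inc((.469,.424,.2,-3.109))
E
```

```text
top sp (array([ 0.5734, -0.004 ]), np.float64(54.1)) milk (array([0.5453, 0.1838]), np.float64(76.9)) lid (array([0.4696, 0.4265]), np.float64(75.9))
scene sp (array([ 0.5746, -0.0046]), np.float64(43.8)) milk (array([0.5464, 0.1837]), np.float64(53.2)) lid (array([0.4716, 0.4253]), np.float64(67.4))
t 11.15 [ 0.4319 -0.0105  0.1831] yaw -3.108 g 1.004
[-0.0516, 0.4331, -0.0166, 0.001, -0.001, 0.001]
```

Both cameras agree: milk pan at (0.546, 0.184), lid at (0.4705, 0.426), and the saucepan 4 mm from its start. Going to hover over the lid.

Run:
```python
from h import *
inc((.4705,.426,.2,2.3),(.4705,.426,.1,2.3))
```

```text
t 11.15 [ 0.4319 -0.0105  0.1831] yaw -3.108 g 1.004
[-0.0531, 0.435, -0.0166, 0.0, -0.001, 0.875]
[-0.0533, 0.4349, 0.0834, 0.0, -0.001, 0.875]
```

Call:
servo_tool --increments '[[[-0.053, 0.435, -0.0166, 0, 0, 0.875], [-0.053, 0.435, -0.0166, 0, 0, 0.875], [-0.053, 0.435, -0.0166, 0, 0, 0.875], [-0.053, 0.435, -0.0166, 0, 0, 0.875], [-0.053, 0.435, -0.0166, 0, 0, 0.875], [-0.053, 0.435, -0.0166, 0, 0, 0.875], [-0.053, 0.435, -0.0166, 0, 0, 0.875], [-0.053, 0.435, -0.0166, 0, 0, 0.875], [-0.053, 0.435, 0.05, 0, 0, 0.875], [-0.053, 0.435, 0.1, 0, 0, 0.875]]]' --grip 0.6

```text
t: 12.4
position: [0.4695, 0.4291, 0.0819]
ee_rot: [-1.278, -2.868, -0.002]
wrist_force: [0.3, -1.2, -0.3]
grip_width: 0.597
gripper_force: 0.0
```

Run:
```python
from h import *
inc((.4705,.426,.06,2.3))
a=cv2.cvtColor(arm.capture("scene"),4)
cv2.imwrite("pics/f.png",cv2.resize(a[170:320,350:500],None,fx=4,fy=4,interpolation=2))
for z in(.09,.11,.03,.062):print(px("scene",[.4705,.426,z]))
```

```text
t 12.4 [0.4695 0.4291 0.0819] yaw 2.303 g 0.597
[-0.003, -0.0013, 0.0219, 0.001, -0.002, 0.003]
(np.float64(431.9712340604932), np.float64(260.62842611006715))
(np.float64(433.4596988385983), np.float64(254.68333981221107))
(np.float64(427.6749084462833), np.float64(277.7884065918922))
(np.float64(429.93545058088057), np.float64(268.7595613899054))
```

View pics/f.png

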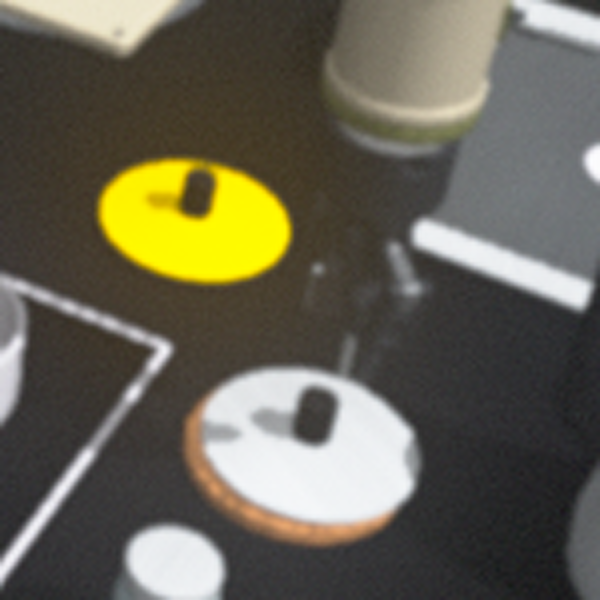

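The knob top is at crop (318,393), as predicted, with the fingertips just behind and above it. I'll descend in stages and watch the force.

Call:
servo_tool --increments '[[[-0.003, -0.001, 0.01, 0, 0, 0.003], [-0.003, -0.001, 0.025, 0, 0, 0.003], [-0.003, -0.001, 0.036, 0, 0, 0.003], [-0.003, -0.001, 0.042, 0, 0, 0.003], [-0.003, -0.001, 0.042, 0, 0, 0.003], [-0.003, -0.001, 0.042, 0, 0, 0.003]]]'

```text
t: 13.2
position: [0.4723, 0.4232, 0.0424]
ee_rot: [1.288, 2.865, 0.001]
wrist_force: [0.7, -0.6, -0.6]
grip_width: 0.599
gripper_force: 0.0
```

Call:
servo_tool --increments '[[[0, 0, 0.004, 0, 0, 0], [0, 0, 0.008, 0, 0, 0], [0, 0, 0.008, 0, 0, 0], [0, 0, 0.008, 0, 0, 0]]]'

```text
t: 13.7
position: [0.4721, 0.423, 0.0339]
ee_rot: [1.288, 2.866, -0.0]
wrist_force: [-0.5, -0.1, 0.3]
grip_width: 0.602
gripper_force: 0.0
```

Call:
servo_tool --increments '[[[0.003, 0.001, 0.003, 0, 0, 0], [0.003, 0.001, 0.006, 0, 0, 0], [0.003, 0.001, 0.006, 0, 0, 0]]]'

```text
t: 14.08
position: [0.4707, 0.4258, 0.0275]
ee_rot: [-1.288, -2.865, 0.001]
wrist_force: [-0.6, -0.1, -0.5]
grip_width: 0.594
gripper_force: 0.0
```

Call:
servo_tool --increments '[[[0, 0, 0.003, 0, 0, 0], [0, 0, 0.006, 0, 0, 0], [0, 0, 0.006, 0, 0, 0]]]'

```text
t: 14.45
position: [0.4708, 0.4257, 0.0215]
ee_rot: [-1.288, -2.865, 0.001]
wrist_force: [-0.6, 0.3, 0.0]
grip_width: 0.599
gripper_force: 0.0
```

Call:
servo_tool --increments '[[[0, 0, 0.003, 0, 0, 0], [0, 0, 0.003, 0, 0, 0], [0, 0, 0.003, 0, 0, 0]]]'

```text
t: 14.82
position: [0.4709, 0.4259, 0.0189]
ee_rot: [1.288, 2.865, -0.0]
wrist_force: [-0.0, 0.1, 0.3]
grip_width: 0.601
gripper_force: 0.0
```

Call:
servo_tool --increments '[[[0, 0, 0, 0, 0, 0], [0, 0, 0, 0, 0, 0], [0, 0, 0, 0, 0, 0], [0, 0, 0, 0, 0, 0], [0, 0, 0, 0, 0, 0]]]' --grip 0 --newtons 35

```text
t: 15.45
position: [0.471, 0.426, 0.0191]
ee_rot: [1.288, 2.865, 0.0]
wrist_force: [-1.4, -1.1, 4.7]
grip_width: 0.292
gripper_force: 34.6
```

Knob gripped (width 0.292). Lifting, then carrying it over the milk pan.

Call:
servo_tool --increments '[[[0, 0, -0.01, 0, 0, 0], [0, 0, -0.03, 0, 0, 0], [0, 0, -0.06, 0, 0, 0], [0, 0, -0.09, 0, 0, 0], [0, 0, -0.1, 0, 0, 0], [0, 0, -0.1, 0, 0, 0]]]'

```text
t: 16.2
position: [0.4711, 0.426, 0.1194]
ee_rot: [1.288, 2.865, 0.001]
wrist_force: [-0.4, -0.3, -2.8]
grip_width: 0.288
gripper_force: 34.7
```

Call:
servo_tool --increments '[[[-0.03, -0.014, 0, 0, 0, 0], [-0.07, -0.032, 0, 0, 0, 0], [-0.11, -0.05, 0, 0, 0, 0], [-0.15, -0.068, 0, 0, 0, 0], [-0.19, -0.086, 0, 0, 0, 0], [-0.22, -0.1, 0, 0, 0, 0], [-0.231, -0.1045, 0, 0, 0, 0], [-0.231, -0.1045, 0, 0, 0, 0], [-0.231, -0.1045, 0, 0, 0, 0]]]'

```text
t: 17.32
position: [0.5453, 0.1855, 0.1187]
ee_rot: [-1.284, -2.866, -0.001]
wrist_force: [-0.1, 0.4, -2.6]
grip_width: 0.287
gripper_force: 34.9
```

Run:
```python
from m import *
inc((.546,.1838,.075,2.2966))
print("milk top",[fit("scene",sc,.5459,.1838,z,.068) for z in (.119,)])
print(px("scene",[.5459,.1838,.122]))
a=sc[190:300,280:390];cv2.imwrite("pics/g.png",cv2.resize(a,None,fx=5,fy=5,interpolation=2))
```

```text
t 17.43 [0.5454 0.1854 0.1189] yaw 2.299 g 0.289
[-0.0016, -0.0006, 0.0439, 0.0, -0.0, 0.003]
milk top [(array([0.5444, 0.1853]), np.float64(52.7))]
(np.float64(333.45272184502227), np.float64(229.67772541167432))[ WARN:0@1.678] global loadsave.cpp:1063 imwrite_ Unsupported depth image for selected encoder is fallbacked to CV_8U.
```

View pics/g.png

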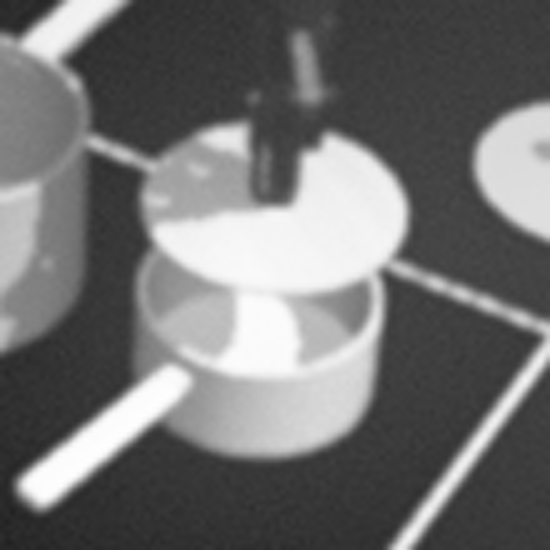

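The lid is level over the pan, with the pan's rim visible below it and a couple of mm to correct. Lowering to just above the rim.

Call:
servo_tool --increments '[[[-0.001, 0, 0.008, 0, 0, 0], [-0.002, 0, 0.018, 0, 0, 0], [-0.002, 0, 0.028, 0, 0, 0], [-0.002, 0, 0.036, 0, 0, 0], [-0.002, 0, 0.042, 0, 0, 0], [-0.002, 0, 0.045, 0, 0, 0], [-0.002, 0, 0.045, 0, 0, 0], [-0.002, 0, 0.045, 0, 0, 0]]]'

```text
t: 18.42
position: [0.5476, 0.1823, 0.0742]
ee_rot: [1.288, 2.865, 0.0]
wrist_force: [0.3, 0.7, -3.0]
grip_width: 0.29
gripper_force: 34.9
```

Run:
```python
from m import *
inc((.5464,.1838,.06,2.2966))
print("lid",fit("scene",sc,.5459,.1838,.075,.068),arm.sense()["wrist_force"])
```

```text
t 18.52 [0.5476 0.1823 0.0742] yaw 2.297 g 0.288
[0.0019, 0.0001, 0.0142, 0.0, 0.0, 0.0]
lid (array([0.5468, 0.1819]), np.float64(47.7)) [ 0.36893524  0.23965117 -2.63494417]
```

Call:
servo_tool --increments '[[[0.0015, 0, 0.002, 0, 0, 0], [0.0015, 0, 0.004, 0, 0, 0], [0.0015, 0, 0.006, 0, 0, 0], [0.0015, 0, 0.008, 0, 0, 0], [0.0015, 0, 0.01, 0, 0, 0], [0.0015, 0, 0.0115, 0, 0, 0], [0.0015, 0, 0.0125, 0, 0, 0], [0.0015, 0, 0.0125, 0, 0, 0]]]'

```text
t: 19.52
position: [0.5464, 0.1834, 0.0613]
ee_rot: [1.288, 2.865, -0.0]
wrist_force: [-0.6, -0.8, -2.4]
grip_width: 0.285
gripper_force: 34.9
```

Call:
servo_tool --increments '[[[0, 0, 0.001, 0, 0, 0], [0, 0, 0.002, 0, 0, 0], [0, 0, 0.002, 0, 0, 0]]]'

```text
t: 19.9
position: [0.5466, 0.1834, 0.0601]
ee_rot: [1.288, 2.865, -0.0]
wrist_force: [-2.6, -2.2, 6.7]
grip_width: 0.288
gripper_force: 35.7
```

Contact at the expected height, with the weight now on the rim. Releasing and rising.

Call:
servo_tool --increments '[[[0, 0, -0.001, 0, 0, 0], [0, 0, -0.001, 0, 0, 0], [0, 0, -0.001, 0, 0, 0], [0, 0, -0.002, 0, 0, 0], [0, 0, -0.02, 0, 0, 0], [0, 0, -0.05, 0, 0, 0], [0, 0, -0.09, 0, 0, 0], [0, 0, -0.12, 0, 0, 0], [0, 0, -0.12, 0, 0, 0]]]' --grip 0.7

```text
t: 21.02
position: [0.5475, 0.1844, 0.1829]
ee_rot: [1.286, 2.862, 0.005]
wrist_force: [0.1, 0.4, -0.5]
grip_width: 0.703
gripper_force: 0.0
```

Run:
```python
from m import *
inc((.546,.1838,.2,2.2966))
print("lid",fit("scene",sc,.546,.1838,.063,.068),"sp",fit("scene",sc,.574,-.005,.11,.08))
# milk base silhouette vs. frame e not needed; handle-end brightness check of milk pan shift:
c=cv2.imread("pics/scene3.png",0).astype(np.float32);b=(slice(262,295),slice(278,312))
print("milk handle shift px",cv2.phaseCorrelate(c[b],sc[b].astype(np.float32)))
```

```text
t 21.12 [0.5465 0.1834 0.18  ] yaw 2.297 g 0.699
[0.0006, -0.0001, -0.02, 0.001, 0.001, 0.0]
lid (array([0.5478, 0.1843]), np.float64(61.5)) sp (array([ 0.5757, -0.0057]), np.float64(31.2))
milk handle shift px ((0.030234305251831017, 0.038939652285296944), 0.9987422421022698)
```

The lid is centred within about 2 mm at seated height, the milk pan hasn't moved, and the gripper is clear. Handing in.

```bash
python3 -c "
from station import arm
print(arm.job_done())"
```

```text
the job is handed in; nothing more can be done
None
```

I swung the saucepan handle straight back, set the lid on the milk pan within about 2 mm of centre, and handed the job in about 21 s into the 61 s limit; the hand-in returned no verdict.

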